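# Close the shielded test box with its round cover

## Robot

A 6-joint arm with a two-finger parallel gripper is mounted at the origin on a cart in front of the work surface, level with it; the furniture and walls round the work are solid. World frame = base frame: x ahead of the robot, y to its left, z up, the work surface at z = 0. Lengths are in mm, angles in rad, forces in N, time in s.
With the tool pointing down it reaches from about 400 to 925 mm from the base axis. Payload 12.5 kg.
Tool frame: the origin (TCP) lies between the finger pads; the fingertips stand 19 mm ahead of it and the grasp point (between the pads) is the TCP (env.tips_ahead is the distance from the TCP to the fingertips, in mm); z points along the fingers, y is the line along which they close (so a half turn about z gives the same grasp; the last joint's range is limited). The gripper opens to 95 mm and grips with 3 to 60 N. Pads are 20 mm wide; open, the fingers measure 119 mm over their backs; the gripper's body (75 mm by 180 mm) begins 59 mm behind the grasp point.
Start: joints at [-1.366, 0.491, 1.559, -0, 1.092, -0.106], TCP at [191.161, -595.068, 195.761] pointing down, gripper open.
Joint ranges: [-3.1, 3.1], [-0.84, 2.19], [0.05, 2.79], [-1.13, 4.28], [0.06, 2.93], [-2.69, 2.69]. Speed limits (rad/s): [2.22, 2.22, 2.79, 3.14, 3.14, 3.14].

## Interface

Orientations are given as [roll, pitch, yaw] about the fixed x, y, z axes, in that order (R = Rz(yaw) Ry(pitch) Rx(roll)).
In Python, from cell import env gives the robot as it stands.
- The arm moves only by the shell command python3 -m crank 'ROWS'. ROWS is JSON, a list of rows, each a list of 5 numbers: the shift along the tool's x, y, z in mm, then the turn about the tool's z in degrees, then the finger opening in mm, from 0 to 95.1. In form: [[dx, dy, dz, yaw, grip], ...]. A call has 1 to 10 rows; each row is the pose to reach, as a shift and turn from the pose commanded when the call began, along the tool's axes at that moment; what a row does not reach only later rows make up. A row lasts 1/12 s, in which the tool goes at most 41.7 mm and 7.16 degrees, less where a joint would pass 70% of its speed; a pose out of reach is approached as far as the arm can. A call with a gripper value outside its range is refused whole. The fingers move at their own pace and stop on an object; the grip force is fixed at half the most. Time passes only in rows, so rows that repeat a pose let the fingers close. It gives the time, the measured TCP pose, the force, the opening and the grip force at its end, in the units of the state.
- env.state(): the state, without advancing time (a new reading comes with each control period).
- env.read_camera(name): name is "side" or "top"; returns a dict with "img" (480x640x3 uint8, blue, green, red), "K" (3x3 intrinsics, pixels), "pose" (4x4, takes a point from camera to world coordinates). Camera axes: x right, y down, z forward; pixel columns grow to the right and rows downward; lengths in mm; the calibration is good to about 2 mm. A picture is of the moment at which its call begins. There is no depth.
- env.job_done(): hands the job in; it is judged then, once.
The state is a dict: "t": time; "joints": joint angles; "qvel": joint speeds; "tau": joint torques, N m; "eef_pos": TCP position; "tcp_rot": TCP orientation; "ft_force": force on the tool from outside, world axes, zero at the start; "moment": the same for the moment, N m; "opening": opening from 0.0 (shut) to 1.0 (fully open); "grip_force": force on a finger pad.
Only numpy, scipy, OpenCV 4.12 (cv2) and the standard library are available. Lean on these libraries where they do the work, as an engineer would, in place of code of your own. Each camera call takes 0.05 s, during which the arm holds its last target. There are 200 camera calls.

## Task

Close the access port of the sloping-front test box. Pull its spring bolt out and swing the bolt handle down the slope into the rest notch so that the bolt stays out; turn the round cover so that its three holes line up with the studs and slide it on until it lies flush on its seat; then swing the bolt handle back upright so that the bolt springs in fully over the cover's edge. Leave the small loose things round about lying where they are.

Things in the scene. Friction and masses are not known exactly. Their poses are not given: they have to be found in the camera images.
- shield_box: grey sheet-metal test box with a sloping front, fixed; 156 mm deep (x), 215 wide (y), 55 high in front, 145 at the back. Origin: centre of its underside; x to its high back, y to its left. The 30 degree panel (in the seat frame 3 mm below the seat plane, 90 mm up and down the slope, 135 mm along its +y, 80 mm along -y) carries port, studs and bolt.
- seat: flat aluminium seat ring of the port (136 mm outside, 90 bore) on the sloping panel, fixed to the box. Origin: centre of its top face, where the cover's underside lies, 103 mm above the bench; x points up the slope, y level along the panel, z square out of the panel, 30 degrees off vertical. The box stands turned, so the panel looks to the robot's left. Spring bolt on the +y side.
- stud_tip (a point): tip of the uppermost of three fixed studs, at seat (0.057, 0, 0.022). The studs stand along the seat's z on a 57 mm radius at 0, 120 and 240 degrees from its x (counter-clockwise about z): 8 mm thick for 16 mm above the seat plane, then tapering to 4 mm at 22 mm.
- cover: loose round aluminium cover, 140 mm diameter, 8 mm thick, about 0.4 kg, lying flat, handle up. Origin: centre of its underside; z to the handle side. Three 11.5 mm through holes on a 57 mm radius at 0, 120, 240 degrees from its own x (counter-clockwise about z): it fits the studs at three yaws 120 degrees apart.
- cover_grip (a point): middle of the cover's dark bow handle, on the cover's axis 37 mm above its underside, axes as the cover's. Flat bar along the cover's x: 84 mm long, 14 wide (y), 14 high, so its top is 44 mm above the underside; legs at x = +-36 mm, 12 mm thick, open between them below the bar.
- bolt_pull (a joint): travel of the spring bolt, m: 0 = fully in, grows to 0.022 as it is pulled out along the seat's +y. The spring pushes it in with 5 N at 0, 9.4 N at full travel. Below 0.016 the gate keeps the handle upright; in the rest notch it stands at about 0.013; below 0.009 the tip lies over the cover's rim.
- bolt_turn (a joint): swing of the bolt handle, rad: 0 = along the seat's z, grows to 1.0 down the slope (to the seat's -x). Pulled past 0.016 it swings freely over a hump; let go beyond 0.8 it drops into the 2.5 mm deep rest notch and stays (0.75 to 1.0). Swung back with about 6 N on the grip (or pulled out 3 mm more) it rides over the hump, and at 0.05 the spring shoots the bolt in when let go.
- bolt_grip (a point): middle of the black bolt handle's grip, a 14 mm thick round rod reaching 12 mm outward and 20 mm inward from here. It turns at 42 mm from the bolt's axis, which runs along the seat's y at seat x = 0, z = 0.015; bolt in, handle upright: seat (0, 0.092, 0.057). Tube housing round the axis: 29 mm thick, seat y 0.077 to 0.126, its foot 46 mm along the slope.
- bolt_tip (a point): centre of the bolt's end face; the bolt is 10 mm thick, its underside 10 mm above the seat plane; bolt in: seat (0, 0.061, 0.015), which is 9 mm over the rim of a seated cover.
- bnc_adapter: small black adapter with two binding posts, 22x44x30 mm, loose, not to be moved. Origin: centre of its underside.
- solder_reel: reel of solder wire standing on its flange, 60 mm diameter, 45 mm high, not to be moved. Origin: centre of its underside.
- tape_black: reel of black tape lying flat, 62 mm diameter, 18 mm high, not to be moved. Origin: centre of its underside.

How it is judged (in metres and radians):
On the way, in this order (a step that is already met when the one before it is completed fails the run):
1. the bolt is drawn and its handle swung down into the rest notch (value of joint bolt_pull above 0.011 m and value of joint bolt_turn above 0.65 rad), for 0.3 s.
2. the cover lies flush on the seat over all three studs while the bolt is still out (z of cover in the frame of seat between -0.002 and 0.0025 m and distance between cover and seat below 0.005 m and angle between the z axis of cover and the z axis of seat, either way round below 0.03 rad and angle between cover's own z axis and vertical below 0.7 rad and value of joint bolt_pull above 0.009 m), for 0.3 s.
At the end, for the whole second after the job is handed in: The cover rests flush on the seat over the studs (within 2.5 mm of the seat plane, 5 mm of its centre, 0.03 rad of square), and the spring bolt is in over its edge (less than 3 mm of its travel left) with its handle upright (within 0.3 rad) (z of cover in the frame of seat between -0.002 and 0.0025 m and distance between cover and seat below 0.005 m and angle between the z axis of cover and the z axis of seat, either way round below 0.03 rad and angle between cover's own z axis and vertical below 0.7 rad and value of joint bolt_pull below 0.003 m and value of joint bolt_turn below 0.3 rad and linear speed of cover below 0.02 m/s); the robot touches nothing.
It fails at once if the bnc adapter is moved more than 30 mm (distance of bnc_adapter from where it was at the start of the episode above 0.03 m).
It fails at once if the solder reel is moved more than 30 mm (distance of solder_reel from where it was at the start of the episode above 0.03 m).
It fails at once if the tape black is moved more than 30 mm (distance of tape_black from where it was at the start of the episode above 0.03 m).
It also fails if it takes over 72 s, if anything falls off the work surface, if the arm or the gripper's body presses on something with over 40 N, if the wrist force passes 120 N, or if a joint passes its speed limit or range.

## Working session

There is one attempt and no reset: what is moved stays moved. The work goes in short steps, Python scripts to look and compute and a shell command to move; the robot and the scene stay as the last step left them, time stands still between calls to the robot, and variables do not carry over. Pictures are saved under pics/ and viewed, at most 10 in all, crops included, and the job is handed in when it is done.

```bash
ls; mkdir -p pics; python3 - <<'E'
from cell import env
import cv2,json
s=env.state();print(s)
for n in("side","top"):
    c=env.read_camera(n);cv2.imwrite(f"pics/{n}0.png",c["img"]);print(n,c["K"].tolist(),c["pose"].round(4).tolist())
print(env.tips_ahead)
E
```

```text
pics
{'t': 0.0, 'joints': array([-1.36559751e+00,  4.91533964e-01,  1.55945834e+00, -9.14503863e-07,
        1.09166522e+00, -1.05609473e-01]), 'qvel': array([ 0.00068485,  0.00060544,  0.00104192, -0.00175704, -0.00054281,
        0.00074851]), 'tau': array([-3.00335400e-03, -6.12652159e+01, -2.58190155e+01,  6.91776141e-02,
        4.82102029e-02, -1.13347062e-04]), 'eef_pos': array([ 191.10527504, -594.79358851,  195.17458987]), 'tcp_rot': array([-3.14053363e+00, -1.11445050e-04,  3.10808650e-01]), 'ft_force': array([ 0.52464135, -0.3526664 , -0.4175468 ]), 'moment': array([ 0.00148449, -0.00408751,  0.01856615]), 'grip_force': 0.0, 'opening': 0.9986597819249745}
side [[471.2798268105642, 0.0, 320.22171388298585], [0.0, 471.2798268105642, 230.4850344209859], [0.0, 0.0, 1.0]] [[-0.9792, -0.1049, 0.1739, 286.6566], [-0.2024, 0.437, -0.8764, 987.4212], [0.0159, -0.8933, -0.4491, 531.2306], [0.0, 0.0, 0.0, 1.0]]
top [[468.7001179655122, 0.0, 322.63240097912563], [0.0, 468.7001179655122, 239.6897686732695], [0.0, 0.0, 1.0]] [[-0.0227, -0.9901, 0.1388, 277.4099], [-0.9997, 0.0219, -0.0077, 119.3653], [0.0046, -0.1389, -0.9903, 1220.5609], [0.0, 0.0, 0.0, 1.0]]
19.0
```

View pics/side0.png

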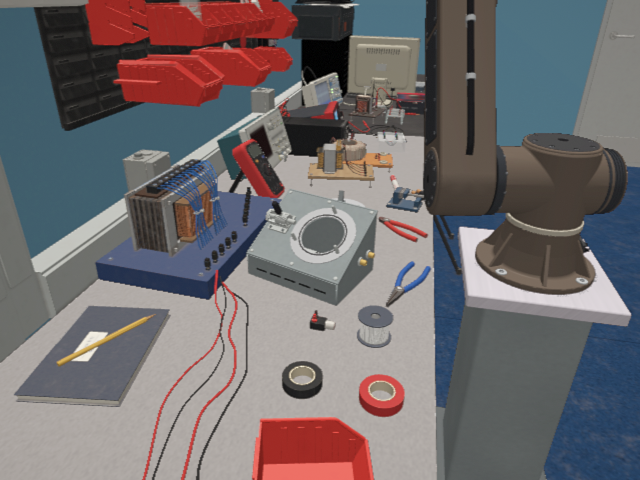

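View pics/top0.png

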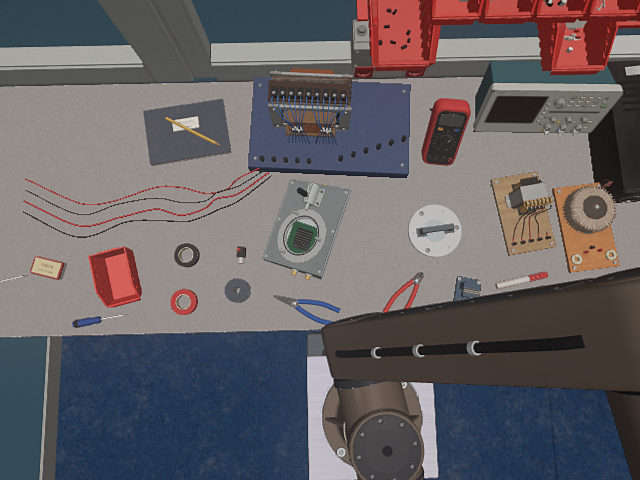

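The side view shows the box with its port near (322,237) and the bolt near (280,215). In the top view the port is near (303,237), the bolt near (312,193) and the cover at (436,231) with a dark bar. I need a zoomed look at these three.

```bash
python3 - <<'E'
import cv2,numpy as np
t=cv2.imread("pics/top0.png");s=cv2.imread("pics/side0.png")
o=np.zeros((600,800,3),np.uint8)
r=lambda a,w,h:cv2.resize(a,(w,h),interpolation=cv2.INTER_CUBIC)
o[:345,:300]=r(t[170:285,260:360],300,345)      # x3
o[:400,305:795]=r(s[185:285,250:372],490,400)   # ~4x
o[355:595,:240]=r(t[202:262,405:465],240,240)   # x4
o[410:590,305:545]=r(t[170:215,285:345],240,180)
cv2.imwrite("pics/z1.png",o)
E
```

```text
(no output)
```

View pics/z1.png

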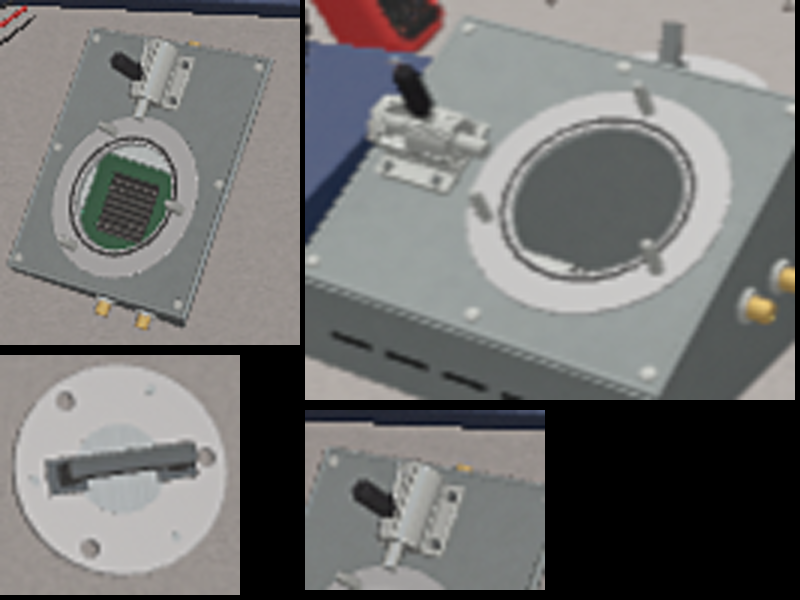

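The composite shows:
- **Bolt:** the black rod stands along the handle direction, so pads closing along the seat's y can both pull it and swing it.
- **Cover:** its +x hole is at the right end of the bar, pointing roughly up the slope. A turn of about -28° is needed.

Next I measure precisely.

```bash
cat > h.py <<'E'
import numpy as np,cv2
from cell import env
def ray(c,p):
    d=c["pose"][:3,:3]@np.linalg.inv(c["K"])@np.array([p[0],p[1],1.]);return c["pose"][:3,3],d/np.linalg.norm(d)
def onz(c,p,z):
    o,d=ray(c,p);return o+d*(z-o[2])/d[2]
def tri(c1,p1,c2,p2):
    A=np.zeros((3,3));b=np.zeros(3)
    for c,p in((c1,p1),(c2,p2)):
        o,d=ray(c,p);M=np.eye(3)-np.outer(d,d);A+=M;b+=M@o
    x=np.linalg.solve(A,b);return x,[np.linalg.norm(np.cross(x-ray(c,p)[0],ray(c,p)[1])) for c,p in((c1,p1),(c2,p2))]
def px(c,X):
    q=np.linalg.inv(c["pose"])@np.append(X,1);q=c["K"]@q[:3];return q[:2]/q[2]
def seatR(a): # a: heading of seat y
    y=np.array([np.cos(a),np.sin(a),0]);zx=np.array([np.sin(a),-np.cos(a),0]) # horizontal up-slope dir
    x=zx*np.cos(np.pi/6)+np.array([0,0,.5]);return np.c_[x,y,np.cross(x,y)]
E
python3 - <<'E'
from h import *
T=env.read_camera("top");S=env.read_camera("side")
for nm,c,(x0,y0,x1,y1) in(("top",T,(262,175,352,285)),("side",S,(250,190,378,285)),("cover",T,(400,198,472,264))):
    g=cv2.cvtColor(c["img"],cv2.COLOR_BGR2GRAY)[y0:y1,x0:x1]
    print(nm,np.percentile(g,[5,25,50,75,90,97]))
    best=cv2.threshold(g,0,255,cv2.THRESH_OTSU)[0]
    for th in (165,180,195):
        m=(g>th).astype(np.uint8);m=cv2.morphologyEx(m,cv2.MORPH_OPEN,np.ones((3,3)))
        cs,_=cv2.findContours(m,cv2.RETR_CCOMP,cv2.CHAIN_APPROX_NONE)
        for k in sorted(cs,key=cv2.contourArea)[-3:]:
            if cv2.contourArea(k)>300 and len(k)>20:
                (a,b),ax,an=cv2.fitEllipse(cv2.convexHull(k));print(th,best,round(a+x0,1),round(b+y0,1),np.round(ax,1),round(an),cv2.contourArea(k))
# panel colour around
print(T["img"][265,310],T["img"][200,345],T["img"][220,270],T["img"][270,350])
# dark bar of cover
g=cv2.cvtColor(T["img"],cv2.COLOR_BGR2GRAY);m=np.zeros_like(g);m[200:264,402:470]=(g[200:264,402:470]<110)
n,l,st,ce=cv2.connectedComponentsWithStats(m)
for i in range(1,n):print(st[i],ce[i])
E
```

```text
top [ 73. 123. 144. 147. 159. 166.]
side [ 85.  94. 155. 161. 191. 201.]
165 129.0 372.2 199.0 [19.2 69.5] 97 505.5
165 129.0 322.8 235.1 [52.1 68.3] 68 731.5
180 129.0 342.2 231.2 [25.3 41.9] 0 331.5
180 129.0 314.0 247.2 [29.7 49.3] 102 339.5
cover [105. 145. 148. 188. 190. 192.]
165 164.0 434.8 230.1 [51.4 53.1] 121 1623.0
180 164.0 434.6 230.2 [50.7 52.4] 126 1314.5
[123 124 121] [111 112 109] [141 145 152] [140 143 149]
[422 212   1   1   1] [422. 212.]
[409 221   1   1   1] [409. 221.]
[408 225   1   1   1] [408. 225.]
[417 224  37  13 251] [435.17131474 229.48605578]
[458 227   1   1   1] [458. 227.]
[408 232   1   5   5] [408. 234.]
[409 238   2   4   4] [409.5 239.5]
[411 243   1   1   1] [411. 243.]
[413 246   1   1   1] [413. 246.]
[428 249   2   2   2] [428.5 249.5]
```

```bash
python3 - <<'E'
from h import *
T=env.read_camera("top");S=env.read_camera("side")
def lab(c,seed,lo,hi,tol):
    pass
res={}
for nm,c,seed,rng in(("top",T,(281,240),(140,200)),("side",S,(362,243),(174,255))):
    g=cv2.GaussianBlur(cv2.cvtColor(c["img"],cv2.COLOR_BGR2GRAY),(1,1),0)
    m=((g>rng[0])&(g<rng[1])).astype(np.uint8);m=cv2.morphologyEx(m,cv2.MORPH_OPEN,np.ones((3,3)))
    n,l=cv2.connectedComponents(m,connectivity=4);print(nm,g[seed[1],seed[0]],l[seed[1],seed[0]])
    k=(l==l[seed[1],seed[0]]).astype(np.uint8)
    cs,_=cv2.findContours(k,cv2.RETR_EXTERNAL,cv2.CHAIN_APPROX_NONE);k=max(cs,key=cv2.contourArea)
    e=cv2.fitEllipse(cv2.convexHull(k));res[nm]=e[0];print(e,cv2.boundingRect(k))
print("tri",tri(T,res["top"],S,res["side"]),"z103",onz(T,res["top"],103))
g=cv2.cvtColor(T["img"],cv2.COLOR_BGR2GRAY);m=np.zeros_like(g);m[174:290,258:356]=((g>95)&(g<136))[174:290,258:356]
m=cv2.morphologyEx(m,cv2.MORPH_OPEN,np.ones((5,5)));cs,_=cv2.findContours(m,cv2.RETR_EXTERNAL,cv2.CHAIN_APPROX_NONE);k=max(cs,key=cv2.contourArea)
q=cv2.approxPolyDP(cv2.convexHull(k),5,True)[:,0];print(q.tolist())
c0=onz(T,(434.8,230.1),8);b=onz(T,(435.2,229.5),38);print("cover",c0,"bar",b)
ys,xs=np.where(g[200:264,414:458]<110);pts=np.c_[xs+414,ys+200].astype(np.float32);v=cv2.fitLine(pts,cv2.DIST_L2,0,.01,.01).ravel()
p=onz(T,(v[2]-15*v[0],v[3]-15*v[1]),40);r=onz(T,(v[2]+15*v[0],v[3]+15*v[1]),40);d=r-p;print("bar heading",np.degrees(np.arctan2(d[1],d[0])))
E
```

```text
top 161 46
((286.0801696777344, 231.76528930664062), (14.774958610534668, 37.329345703125), 19.60074234008789) (277, 214, 18, 37)
side 88 0Traceback (most recent call last):
  File "<stdin>", line 12, in <module>
cv2.error: OpenCV(4.12.0) /io/opencv/modules/imgproc/src/shapedescr.cpp:361: error: (-201:Incorrect size of input array) There should be at least 5 points to fit the ellipse in function 'fitEllipseNoDirect'
```

```bash
python3 - <<'E'
from h import *
T=env.read_camera("top");S=env.read_camera("side");res={}
for nm,c,seed,th,roi in(("top",T,(281,240),141,(270,206,330,270)),("side",S,(296,244),172,(289,200,362,272))):
    g=cv2.cvtColor(c["img"],cv2.COLOR_BGR2GRAY)
    x0,y0,x1,y1=roi;m=np.zeros_like(g);m[y0:y1,x0:x1]=(g[y0:y1,x0:x1]>th)
    n,l=cv2.connectedComponents(m,connectivity=8);k=(l==l[seed[1],seed[0]]).astype(np.uint8)
    cs,_=cv2.findContours(k,cv2.RETR_EXTERNAL,cv2.CHAIN_APPROX_NONE);k=max(cs,key=cv2.contourArea)
    e=cv2.fitEllipse(cv2.convexHull(k));res[nm]=e[0];print(nm,g[seed[1],seed[0]],e,cv2.boundingRect(k))
print("tri",tri(T,res["top"],S,res["side"]),"z103",onz(T,res["top"],103))
g=cv2.cvtColor(T["img"],cv2.COLOR_BGR2GRAY);m=np.zeros_like(g);m[174:290,258:356]=((g>95)&(g<136))[174:290,258:356]
m=cv2.morphologyEx(m,cv2.MORPH_OPEN,np.ones((5,5)));cs,_=cv2.findContours(m,cv2.RETR_EXTERNAL,cv2.CHAIN_APPROX_NONE);k=max(cs,key=cv2.contourArea)
q=cv2.approxPolyDP(cv2.convexHull(k),5,True)[:,0];print(q.tolist())
c0=onz(T,(434.8,230.1),8);b=onz(T,(435.2,229.5),38);print("cover",c0,"bar",b)
ys,xs=np.where(g[200:264,414:458]<110);pts=np.c_[xs+414,ys+200].astype(np.float32);v=cv2.fitLine(pts,cv2.DIST_L2,0,.01,.01).ravel()
p=onz(T,(v[2]-15*v[0],v[3]-15*v[1]),40);r=onz(T,(v[2]+15*v[0],v[3]+15*v[1]),40);d=r-p;print("bar heading",np.degrees(np.arctan2(d[1],d[0])))
E
```

```text
top 162 ((301.1914367675781, 234.58587646484375), (45.58971405029297, 57.171775817871094), 25.17397689819336) (277, 206, 49, 57)
side 199 ((322.5545654296875, 235.00865173339844), (52.33088684082031, 68.03706359863281), 67.84512329101562) (290, 208, 66, 55)
tri (array([446.82168017, 162.08486731,  98.83942546]), [np.float64(1.3672395562988149), np.float64(1.3672395562988353)]) z103 [447.56304672 162.08211427 103.        ]
[[343, 189], [346, 199], [317, 273], [268, 259], [277, 220], [325, 186]]
cover [ 466.2026486  -184.76141268    8.        ] bar [ 463.06219312 -178.3483382    38.        ]
bar heading -83.31403611089385
```

```bash
python3 - <<'E'
from h import *
from scipy.optimize import least_squares
T=env.read_camera("top");S=env.read_camera("side")
# refine panel edges by subpixel: sample corners by line fits of gradient along approx edges
def edge(c,p,q,w=5):
    g=cv2.cvtColor(c["img"],cv2.COLOR_BGR2GRAY).astype(np.float32);p,q=np.array(p,float),np.array(q,float);n=(q-p)/np.linalg.norm(q-p);n=np.array([-n[1],n[0]]);P=[]
    for t in np.linspace(.1,.9,40):
        s=np.arange(-w,w+.1,.25);pts=(p+t*(q-p))+s[:,None]*n
        v=cv2.GaussianBlur(cv2.remap(g,pts[:,0].astype(np.float32),pts[:,1].astype(np.float32),1),(1,5),0).ravel();k=np.argmax(abs(np.gradient(v)));P.append(pts[k])
    return cv2.fitLine(np.array(P,np.float32),cv2.DIST_HUBER,0,.01,.01).ravel()
def inter(a,b):
    s=np.linalg.solve(np.c_[a[:2],-b[:2]],b[2:]-a[2:]);return a[2:]+s[0]*a[:2]
Q=[(290,180),(350.7,191.7),(321.7,277),(263.3,258.3)]
L=[edge(T,Q[i],Q[(i+1)%4]) for i in range(4)]
C=[inter(L[i-1],L[i]) for i in range(4)];print("corners",np.round(C,1).tolist())
M=np.array([[-90,135,-3],[90,135,-3],[90,-80,-3],[-90,-80,-3.]])
ring=[(T,(301.2,234.6)),(S,(322.55,235.0))]
def f(v):
    o=np.array([v[0],v[1],103]);R=seatR(v[2]);r=[px(T,o+R@m)-c for m,c in zip(M,C)]
    return np.ravel(r)
s=least_squares(f,[447,162,np.radians(-18.7)],loss="soft_l1");print(s.x[:2],np.degrees(s.x[2]),s.fun.round(1))
o=np.array([*s.x[:2],103]);R=seatR(s.x[2])
print("ring px",px(T,o),px(S,o),"tips",[ (px(T,o+R@np.array(p)).round(1).tolist(),px(S,o+R@np.array(p)).round(1).tolist()) for p in ((57,0,22),(-28.5,49.4,22),(-28.5,-49.4,22),(0,92,111-57+15))])
for nm,c,n in(("t",T,1),("s",S,1)):
    im=c["img"].copy()
    im=cv2.resize(im,None,fx=4,fy=4,interpolation=cv2.INTER_CUBIC)
    for p in ((57,0,22),(-28.5,49.4,22),(-28.5,-49.4,22),(0,92,69),(0,61,15),(57,0,0)):
        u=px(c,o+R@np.array(p))*4+2;cv2.circle(im,tuple(int(a) for a in u),3,(0,0,255),1)
    ang=np.linspace(0,2*np.pi,90);u=np.array([px(c,o+R@np.array([68*np.cos(a),68*np.sin(a),0]))*4+2 for a in ang]).astype(int);cv2.polylines(im,[u],True,(0,255,0),1)
    if nm=="t":A=im[690:1130,1040:1430]
    else:B=im[720:1160,1000:1400]
cv2.imwrite("pics/z2.png",np.hstack([A,B]))
E
```

```text
corners [[289.29998779296875, 179.3000030517578], [349.0, 188.8000030517578], [320.70001220703125, 278.29998779296875], [261.0, 258.79998779296875]]
[445.16156111 165.77128563] -19.566062501564552 [-0.3  0.2  0.3  0.7 -0.2 -1.9  0.2  0.2]
ring px [299.67695414 235.60423721] [322.36945776 233.93375902] tips [([314.5, 237.7], [332.6, 205.6]), ([292.1, 211.5], [291.7, 232.5]), ([278.8, 250.1], [335.1, 245.4]), ([297.1, 189.8], [273.9, 202.0])]
```

View pics/z2.png

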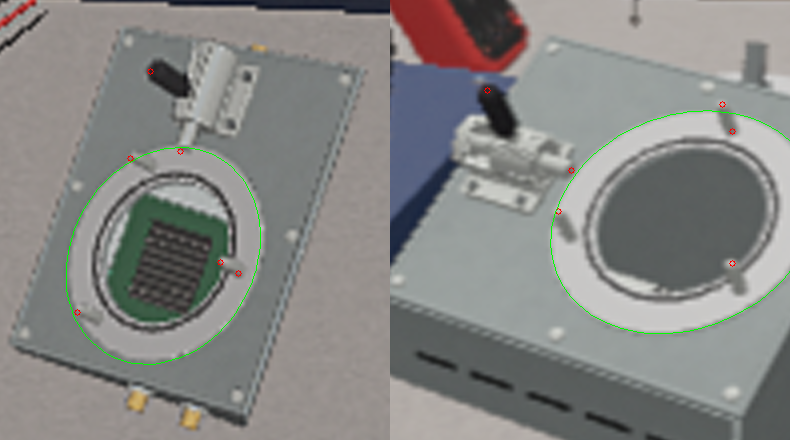

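The overlay fits both views to about 1 px: the ring, the studs, and the rod end at left (150,71) and right (487,90). Seat centre is at about (445.5,165,103) with the seat's y heading -19.5°. Next I move above the bolt grip.

```bash
cat >> h.py <<'E'
O=np.array([445.5,165,103.]);RS=seatR(np.radians(-19.5))
def seat(p):return O+RS@np.array(p,float)
def go(P,yaw):
    s=env.state();y0=s["tcp_rot"][2];d=np.array(P)-s["eef_pos"];c,n=np.cos(y0),np.sin(y0)
    t=np.degrees(y0)-yaw
    print("rows:",round(c*d[0]+n*d[1],1),round(n*d[0]-c*d[1],1),round(-d[2],1),"turn",round((t+180)%360-180,1))
def st():
    s=env.state();print("t",round(s["t"],2),s["eef_pos"].round(1),np.degrees(s["tcp_rot"]).round(1),"F",s["ft_force"].round(1),"open",round(s["opening"]*95.1,1),"grip",round(s["grip_force"],1),"seat",(RS.T@(s["eef_pos"]-O)).round(1))
E
python3 -c "
from h import *
g=seat((0,92,57));print(g);go([g[0],g[1],230],70.5);go([450,-200,230],70.5)"
```

```text
[541.73651267 161.15505145 152.36344802]
rows: 565.1 -612.7 -34.3 turn -52.7
rows: 367.3 -296.9 -34.3 turn -52.7
```

```bash
python3 -m crank '[[100,-80,-34,-7,60],[140,-110,-34,-14,60],[180,-140,-34,-21,60],[220,-170,-34,-28,60],[250,-200,-34,-35,60],[280,-225,-34,-42,60],[310,-250,-34,-49,60],[330,-270,-34,-52.7,60],[350,-285,-34,-52.7,60],[367,-297,-34,-52.7,60]]'; python3 -c "
from h import *
st();g=seat((0,92,57));go([g[0],g[1],230],70.5)"
```

```text
t: 1.33
eef_pos: [418.6, -246.7, 229.2]
tcp_rot: [3.141, 0.0, 1.231]
ft_force: [0.8, -0.6, 0.1]
opening: 0.63
grip_force: 0.0
t 1.33 [ 418.6 -246.7  229.2] [180.    0.   70.5] F [ 0.8 -0.6  0.1] open 59.9 grip 0.0 seat [407.  112.  -89.2]
rows: 425.6 -19.9 -0.8 turn 0.0
```

```bash
python3 -m crank '[[40,-3,0,0,60],[80,-5,0,0,60],[120,-8,0,0,60],[160,-10,0,0,60],[200,-13,0,0,60],[240,-15,0,0,60],[280,-17,0,0,60],[320,-19,0,0,60],[350,-20,0,0,60],[370,-20,0,0,60]]' >/dev/null; python3 -m crank '[[0,0,0,0,60],[0,0,0,0,60]]'>/dev/null; python3 -c "
from h import *
st();g=seat((0,92,57));go(g,70.5)"
```

```text
t 2.33 [522.4 107.6 228.6] [-180.     0.    70.6] F [-0.   0.2 -0. ] open 60.2 grip 0.0 seat [87.4 91.7 94.5]
rows: 57.0 0.4 76.2 turn 0.1
```

```bash
python3 -m crank '[[30,0,0,0,60],[57,0,0,0,60],[57,0,20,0,60],[57,0,40,0,60],[57,0,58,0,60],[57,0,70,0,60],[57,0,76,0,60],[57,0,76,0,60],[57,0,76,0,60]]' >/dev/null; python3 -c "
from h import *
st();r=[]
for n in('top','side'):
    c=env.read_camera(n);u=px(c,seat((0,92,57))).astype(int);print(u)
    r.append(cv2.resize(c['img'][u[1]-50:u[1]+50,u[0]-50:u[0]+50],(400,400),interpolation=2))
cv2.imwrite('pics/z3.png',np.hstack(r))"
```

```text
t 3.08 [541.8 159.9 153.3] [180.    0.   70.5] F [-0.4 -0.3 -0.1] open 60.0 grip 0.0 seat [ 1.5 92.5 57.2]
[300 191]
[275 205]
```

View pics/z3.png

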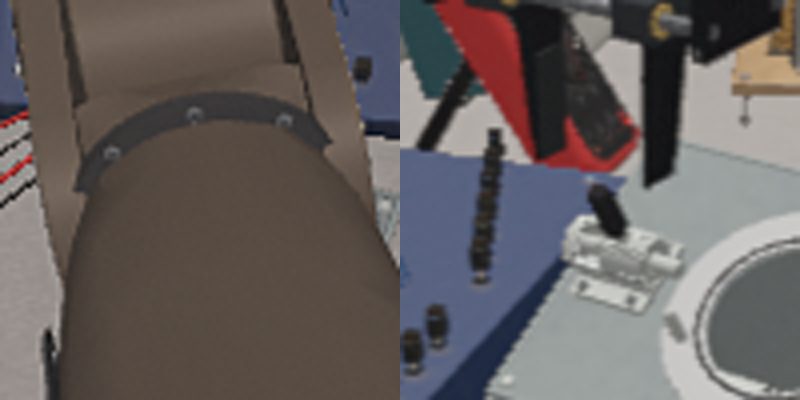

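```bash
python3 -c "
from h import *
st();c=env.read_camera('side');p=env.state()['eef_pos'];ty=RS[:,1]
for k in(-40,-30,30,40):
  for z in(0,-19):
    u=px(c,p+k*ty+np.array([0,0,z]));print(k,z,u.round(1),((u-[275,205]+50)*4+[400,0]).round())
u=px(c,p);print(u)
r=cv2.resize(c['img'][100:260,200:380],(720,640)[::1],interpolation=2)[:600];cv2.imwrite('pics/z4.png',r)"
```

```text
t 3.18 [542.  160.3 153.8] [179.9  -0.   70.5] F [-0.5  0.8 -0.1] open 59.7 grip 0.0 seat [ 1.4 92.6 57.9]
-40 0 [292.4 209.4] [669. 218.]
-40 -19 [292.5 218.2] [670. 253.]
-30 0 [288.1 208.3] [653. 213.]
-30 -19 [288.3 217. ] [653. 248.]
30 0 [263.7 201.6] [555. 187.]
30 -19 [264.  210.2] [556. 221.]
40 0 [259.7 200.6] [539. 182.]
40 -19 [260.1 209.1] [540. 216.]
[275.72636064 204.89897883]
```

View pics/z4.png

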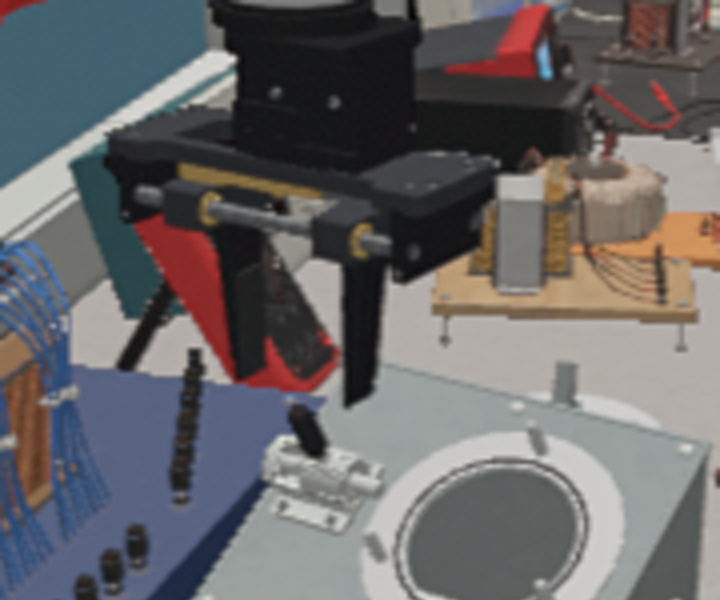

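The side view shows the fingertips at crop (245,375) and (358,402). That is about 16 px higher than the reported TCP predicts. Before closing, I check whether the cameras and base frame agree.

```bash
python3 -c "
from h import *
T=env.read_camera('top');S=env.read_camera('side')
for z in(0,200,400):print(z,px(T,[0,0,z]).round(),px(S,[0,0,z]).round())
p=env.state()['eef_pos']
for z in(0,100,200,300):print('above tcp',z,px(T,p+[0,0,z]).round(),px(S,p+[0,0,z]).round())
print(env.state()['joints'].round(3))
cv2.imwrite('pics/z5.png',np.hstack([T['img'][100:480,180:480],S['img'][:380,180:640]]))"
```

```text
0 [371. 416.] [531. 263.]
200 [381. 439.] [553. 179.]
400 [396. 473.] [578.  77.]
above tcp 0 [300. 191.] [276. 205.]
above tcp 100 [298. 180.] [274. 157.]
above tcp 200 [296. 166.] [273. 103.]
above tcp 300 [293. 149.] [271.  44.]
[ 0.171  0.453  1.757 -0.     0.93   0.512]
```

View pics/z5.png

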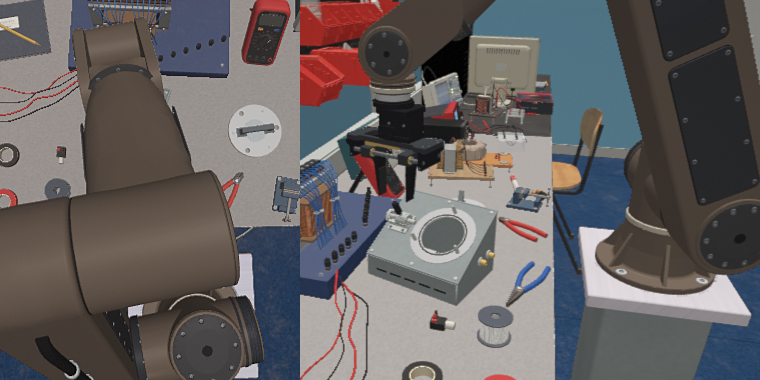

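The columns agree with the reported TCP, but the height looks about 35 mm off. I test this by closing the fingers, since catching the rod would stop them at about 14 mm.

```bash
python3 -m crank '[[0,0,0,0,30],[0,0,0,0,10],[0,0,0,0,0],[0,0,0,0,0],[0,0,0,0,0],[0,0,0,0,0]]' >/dev/null; python3 -c "
from h import *
st()
c=env.read_camera('side');g=cv2.resize(c['img'][150:230,230:330],(700,560),interpolation=2);cv2.imwrite('pics/z6.png',g)"
```

```text
t 3.83 [541.6 160.6 152.8] [180.    0.   70.5] F [-0.6 -0.3 -0.1] open 25.5 grip 0.0 seat [ 0.7 92.  57.1]
```

View pics/z6.png

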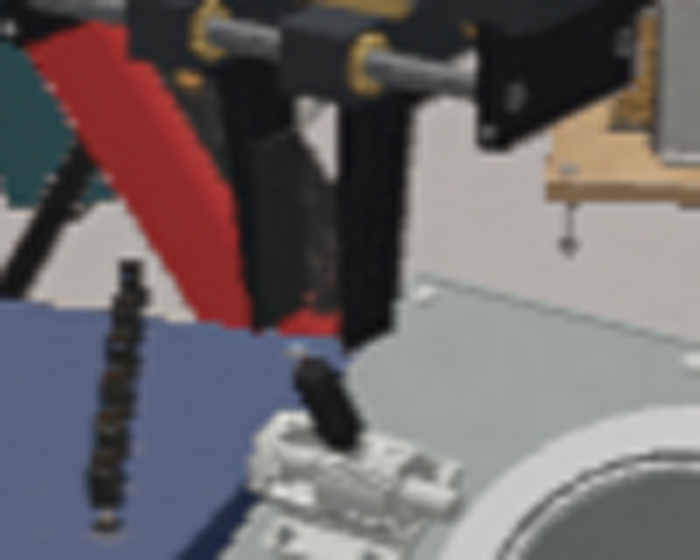

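```bash
python3 -m crank '[[0,0,0,0,0],[0,0,0,0,0],[0,0,0,0,0],[0,0,0,0,0]]' >/dev/null; python3 -c "
from h import *
st()"
```

```text
t 4.22 [541.6 160.6 152.8] [-180.     0.    70.5] F [-0.2 -0.4  0.2] open 0.8 grip 0.0 seat [ 0.7 92.  57.1]
```

The fingers closed on nothing, so the tips really do sit about 34 mm higher than reported. I reopen, descend, and watch the force and picture.

```bash
python3 -m crank '[[0,0,0,0,50],[0,0,0,0,50],[0,0,0,0,50],[0,0,0,0,50],[0,0,0,0,50],[0,0,0,0,50],[0,0,0,0,50],[0,0,6,0,50],[0,0,12,0,50],[0,0,18,0,50]]' >/dev/null;python3 -m crank '[[0,0,4,0,50],[0,0,8,0,50],[0,0,12,0,50],[0,0,16,0,50],[0,0,16,0,50]]' ; python3 -c "
from h import *
st()
c=env.read_camera('side');g=cv2.resize(c['img'][150:230,230:330],(700,560),interpolation=2);cv2.imwrite('pics/z7.png',g)"
```

```text
t: 5.47
eef_pos: [541.3, 160.6, 118.0]
tcp_rot: [-3.141, 0.001, 1.231]
ft_force: [0.3, 0.4, -1.1]
opening: 0.53
grip_force: 0.0
t 5.47 [541.3 160.6 118. ] [-179.9    0.    70.5] F [ 0.3  0.4 -1.1] open 50.4 grip 0.0 seat [-16.6  91.8  26.8]
```

View pics/z7.png

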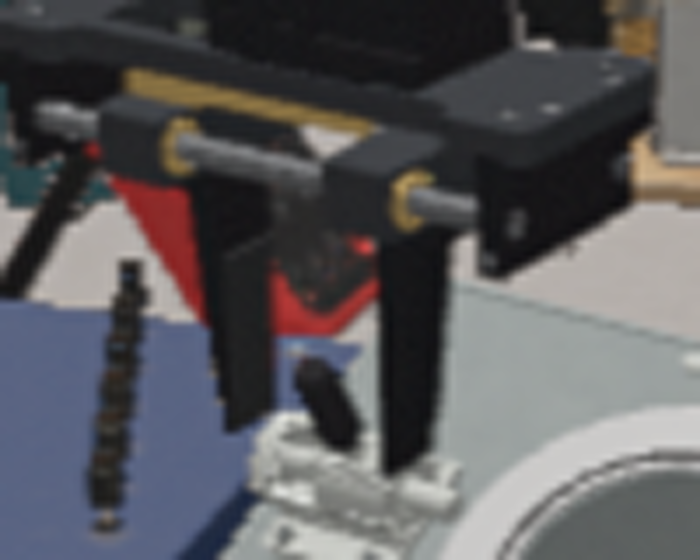

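The fingers now straddle the rod: tips at about (245,430) and (405,470), rod from (315,360) to (345,440), and no contact force. I close here.

```bash
python3 -m crank '[[0,0,0,0,0],[0,0,0,0,0],[0,0,0,0,0],[0,0,0,0,0],[0,0,0,0,0],[0,0,0,0,0],[0,0,0,0,0],[0,0,0,0,0]]' ; python3 -c "
from h import *
st()"
```

```text
t: 6.18
eef_pos: [542.2, 160.5, 119.0]
tcp_rot: [3.14, -0.0, 1.231]
ft_force: [4.5, -3.0, -0.3]
opening: 0.138
grip_force: 30.0
t 6.18 [542.2 160.5 119. ] [179.9  -0.   70.5] F [ 4.5 -3.  -0.3] open 13.1 grip 30.0 seat [-16.3  92.7  27.9]
```

The rod is held at 13 mm opening with 30 N. Now I pull it out along tool +y.

```bash
python3 -m crank '[[0,4,0,0,0],[0,8,0,0,0],[0,12,0,0,0],[0,16,0,0,0],[0,19,0,0,0],[0,19,0,0,0],[0,19,0,0,0]]' >/dev/null; python3 -c "
from h import *
st();a=0
for th in(.2,.4,.6,.8,.95):
    A=np.pi/6+th;print(th,'dx',round(42*(np.sin(A)-np.sin(np.pi/6)),1),'dz',round(42*(np.cos(np.pi/6)-np.cos(A)),1))"
```

```text
t 6.77 [558.1 154.8 118.8] [-179.8    0.    70.5] F [-7.2  4.5  5.9] open 13.2 grip 30.0 seat [-16.3 109.5  27.6]
0.2 dx 6.8 dz 4.9
0.4 dx 12.5 dz 11.0
0.6 dx 16.9 dz 18.2
0.8 dx 19.7 dz 26.1
0.95 dx 20.8 dz 32.3
```

```bash
python3 -m crank '[[0,2.5,0,0,0],[0,2.5,0,0,0],[3,2.5,2,0,0],[7,2.5,5,0,0],[10,2.5,8,0,0],[12.5,2.5,11,0,0],[12.5,2.5,11,0,0]]' >/dev/null; python3 -c "
from h import *
st()"
```

```text
t 7.35 [564.5 166.1 107.5] [-179.8    0.    70.5] F [-6.4  4.1  6.2] open 13.2 grip 30.0 seat [-33.1 111.8  24.2]
```

```bash
python3 -m crank '[[2.5,0,3.5,0,0],[4.5,0,7,0,0],[6,0,11,0,0],[7.2,0,15,0,0],[8,0,18,0,0],[8.3,0,21,0,0],[8.3,0,21,0,0],[8.3,0,21,0,0]]' >/dev/null; python3 -c "
from h import *
st()"
```

```text
t 8.02 [567.5 174.2  86.6] [-179.8   -0.    70.5] F [-6.3  9.1  4. ] open 12.9 grip 30.0 seat [-51.  111.9  10.5]
```

```bash
python3 -m crank '[[0,-2,0,0,0],[0,-4,0,0,0],[0,-6,0,0,0],[0,-6,0,0,0],[0,-6,0,0,0]]' >/dev/null; python3 -c "
from h import *
st()"; python3 -m crank '[[0,-6,0,0,30],[0,-6,0,0,30],[0,-6,0,0,50],[0,-6,0,0,50],[0,-6,0,0,50],[0,-6,0,0,50],[0,-6,0,0,50]]'>/dev/null;python3 -c "
from h import *
st()
c=env.read_camera('side');g=cv2.resize(c['img'][150:230,230:330],(700,560),interpolation=2);cv2.imwrite('pics/z8.png',g)"
```

```text
t 8.43 [562.6 176.   87. ] [-179.9   -0.    70.5] F [-2.3  6.5  3.6] open 13.1 grip 30.0 seat [-50.8 106.7  10.8]
t 9.02 [557.4 177.   86.7] [-180.     0.    70.5] F [-0.3  1.3 -0.3] open 49.0 grip 0.0 seat [-50.3 101.4  10.3]
```

View pics/z8.png

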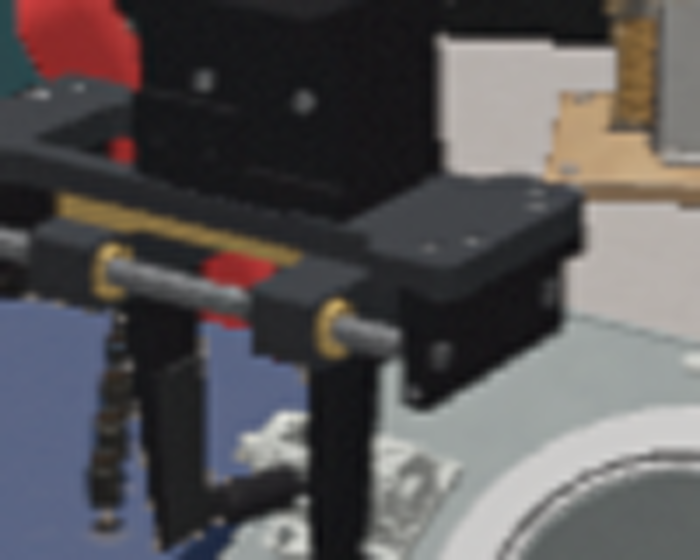

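The handle lies down along the slope at (200–300,490), free between the open fingers, so the bolt should be resting in the notch. The ten pictures are used up, so from here I work from numbers. I lift off and go over the cover with tool x opposite to cover x, at yaw about 97°.

```bash
python3 -m crank '[[0,0,-30,0,50],[0,0,-60,0,50],[0,0,-90,0,50],[-40,0,-100,0,50],[-80,0,-100,0,50],[-120,0,-100,0,50],[-160,0,-100,0,50],[-200,0,-100,0,50],[-200,0,-100,0,50]]' >/dev/null; python3 -c "
from h import *
st();go([466,-184.5,120],96.7)
T=env.read_camera('top');S=env.read_camera('side')
# rod pixels check in side: predicted rod end/mid at rest notch
for nm,p in(('mid',(-42*np.sin(.95),105,15+42*np.cos(.95))),('up',(0,92,57)),('up13',(0,105,57))):
    for c in(T,S):
        u=px(c,seat(p)).round().astype(int);print(nm,u,c['img'][u[1]-1:u[1]+2,u[0]-1:u[0]+2].mean((0,1)).round())
"
```

```text
t 9.82 [488.8 -16.  187. ] [-1.80e+02  1.00e-01  7.03e+01] F [ 1.1 -0.   0.7] open 50.2 grip 0.0 seat [177.3 101.3  -5.4]
rows: -166.3 35.4 67.0 turn -26.4
mid [294 187] [47. 45. 47.]
mid [265 223] [47. 45. 44.]
up [300 192] [107. 107. 105.]
up [276 206] [120. 103.  95.]
up13 [302 186] [84. 83. 82.]
up13 [270 204] [129.  98.  88.]
```

The rod is dark at the rest-notch position in both views, so the bolt is out. On to the cover.

```bash
python3 -m crank '[[-40,9,15,-7,40],[-80,18,30,-14,40],[-120,26,45,-21,40],[-166,35.4,60,-26.4,40],[-166,35.4,67,-26.4,40],[-166,35.4,67,-26.4,40],[-166,35.4,67,-26.4,40],[-166,35.4,67,-26.4,40]]' >/dev/null; python3 -c "
from h import *
st();go([466,-184.5,20],96.7)"
```

```text
t 10.58 [ 469.3 -178.7  119.9] [-180.    -0.    96.9] F [0.6 0.8 0.1] open 39.8 grip 0.0 seat [ 282.2  137.1 -143.4]
rows: -5.4 -3.9 99.9 turn 0.2
```

```bash
python3 -m crank '[[-5.5,-4,35,0,40],[-5.5,-4,65,0,40],[-5.5,-4,90,0,40],[-5.5,-4,100,0,40],[-5.5,-4,104,0,40],[-5.5,-4,108,0,40],[-5.5,-4,112,0,40],[-5.5,-4,115,0,40],[-5.5,-4,115,0,40]]'; python3 -m crank '[[0,0,3,0,40],[0,0,6,0,40],[0,0,6,0,40]]'
```

```text
t: 11.33
eef_pos: [465.7, -185.7, 5.2]
tcp_rot: [3.141, 0.001, 1.691]
ft_force: [0.5, -0.2, -0.1]
opening: 0.42
grip_force: 0.0
t: 11.58
eef_pos: [465.3, -185.7, -1.4]
tcp_rot: [-3.141, -0.0, 1.691]
ft_force: [0.7, 0.2, -0.8]
opening: 0.422
grip_force: 0.0
```

```bash
python3 -m crank '[[0,0,2,0,40],[0,0,4,0,40],[0,0,4,0,40]]'
```

```text
t: 11.83
eef_pos: [465.3, -185.7, -5.5]
tcp_rot: [-3.141, -0.0, 1.691]
ft_force: [-0.9, 0.4, 0.0]
opening: 0.42
grip_force: 0.0
```

```bash
for i in 1 2; do python3 -m crank '[[0,0,1,0,40],[0,0,2,0,40],[0,0,2,0,40]]' | egrep 'eef|ft_'; done
```

```text
eef_pos: [465.4, -185.7, -7.3]
ft_force: [0.2, 0.1, -0.5]
eef_pos: [465.3, -185.7, -9.3]
ft_force: [0.4, 0.4, 0.7]
```

```bash
for i in 1 2 3; do python3 -m crank '[[0,0,1,0,40],[0,0,2,0,40],[0,0,2,0,40]]' | egrep 'eef|ft_'; done
```

```text
eef_pos: [465.4, -185.7, -10.7]
ft_force: [-2.0, 0.7, 7.8]
eef_pos: [465.5, -185.8, -10.8]
ft_force: [-7.8, 4.5, 39.9]
eef_pos: [465.6, -185.8, -11.0]
ft_force: [-14.1, 6.7, 72.7]
```

Contact came at a reported z of about -10.6, so true z is reported z plus 37.5. I raise 14 mm to bar height and grip.

```bash
python3 -m crank '[[0,0,-8,0,40],[0,0,-14,0,40],[0,0,-14,0,20],[0,0,-14,0,0],[0,0,-14,0,0],[0,0,-14,0,0],[0,0,-14,0,0],[0,0,-14,0,0]]'| egrep 'eef|ft_|open|grip'; python3 -c "
from h import *
T=env.read_camera('top');g=cv2.cvtColor(T['img'],cv2.COLOR_BGR2GRAY);m=np.zeros_like(g);m[190:275,395:480]=(g[190:275,395:480]>172)
n,l,s,c=cv2.connectedComponentsWithStats(m);print(s[1:][s[1:,4]>50],c[1:][s[1:,4]>50])"
```

```text
eef_pos: [465.2, -185.6, -1.7]
ft_force: [0.4, -0.0, -4.4]
opening: 0.144
grip_force: 30.0
[] []
```

```bash
sed -i 's/^O=.*;RS/O=np.array([446.2,164.8,103.]);RS/' h.py; cat >> h.py <<'E'
UP=np.array([RS[0,0],RS[1,0],0])/np.cos(np.pi/6);ZB=37.5
def uv(s=None):
    s=s or env.state();d=s["eef_pos"]+[0,0,ZB]-O;print("u,y,v(true) %.1f %.1f %.1f"%(d@UP,d@RS[:,1],d[2]))
def tgt(u,y,v):return O+u*UP+y*RS[:,1]+np.array([0,0,v-ZB])
E
python3 -m crank '[[0,0,-30,0,0],[0,0,-65,0,0],[0,0,-100,0,0],[0,0,-140,0,0],[0,0,-178,0,0],[0,0,-178,0,0],[0,0,-178,0,0]]'| egrep 'eef|ft_|open|grip'; python3 -c "
from h import *
st();go(tgt(-6.6,0,102),70.5)"
```

```text
eef_pos: [465.7, -185.9, 178.0]
ft_force: [-0.9, 0.6, -4.9]
opening: 0.143
grip_force: 30.0
t 14.38 [ 465.7 -185.9  178. ] [1.799e+02 1.000e-01 9.690e+01] F [-0.9  0.6 -4.9] open 13.6 grip 30.0 seat [318.1 135.4 -97.1]
rows: 356.4 25.8 10.5 turn 26.4
```

```bash
python3 -m crank '[[35,3,0,5,0],[75,5,0,10,0],[115,8,0,15,0],[155,11,0,20,0],[195,14,0,25,0],[235,17,0,26.4,0],[275,20,0,26.4,0],[315,23,0,26.4,0],[345,25.8,0,26.4,0],[356,25.8,0,26.4,0]]' >/dev/null; python3 -m crank '[[0,0,0,0,0],[0,0,0,0,0],[0,0,0,0,0]]'>/dev/null; python3 -c "
from h import *
st();uv();go(tgt(-6.6,0,102),70.5);go(tgt(-6.6,0,85),70.5)
S=env.read_camera('side');g=cv2.cvtColor(S['img'],cv2.COLOR_BGR2GRAY)
# predicted disc rim (top face) vs image brightness edges
for w in range(0,360,30):
    a=np.radians(w);s=env.state();c=s['eef_pos']+[0,0,ZB]
    k=[]
    for r in(60,66,69,72,76):
        u=px(S,c+r*(np.cos(a)*UP+np.sin(a)*RS[:,1])+[0,0,-28]);k.append(int(g[int(round(u[1])),int(round(u[0]))]))
    print(w,k)
"
```

```text
t 15.47 [447.8 169.9 175.8] [-1.799e+02  1.000e-01  7.050e+01] F [ 0.3  1.  -3.5] open 13.8 grip 30.0 seat [31.8 -0.2 65.7]
u,y,v(true) -5.3 -0.2 110.3
rows: 1.3 0.2 8.3 turn -0.0
rows: 1.3 0.2 25.3 turn -0.0
0 [129, 190, 194, 185, 173]
30 [47, 46, 47, 47, 63]
60 [168, 204, 179, 176, 173]
90 [204, 203, 170, 153, 171]
120 [193, 205, 181, 173, 172]
150 [204, 204, 205, 167, 130]
180 [202, 205, 204, 204, 135]
210 [205, 204, 205, 195, 147]
240 [128, 182, 203, 187, 124]
270 [204, 205, 201, 144, 159]
300 [203, 204, 199, 173, 174]
330 [204, 201, 193, 181, 173]
```

The side view agrees with the predicted cover rim to 1–2 mm, with the z bias included. I descend so that the upper stud tip presses under the cover's +x half, which tilts it.

```bash
python3 -m crank '[[1.3,0.2,8,0,0],[1.3,0.2,16,0,0],[1.3,0.2,21,0,0],[1.3,0.2,23,0,0],[1.3,0.2,25,0,0],[1.3,0.2,25,0,0]]' |egrep 'eef|ft_'; python3 -m crank '[[0,0,2,0,0],[0,0,4,0,0],[0,0,4,0,0]]' |egrep 'eef|ft_';python3 -c "
from h import *
uv();st();print(env.state()['moment'])"
```

```text
eef_pos: [448.7, 171.8, 151.4]
ft_force: [-1.1, -0.3, -3.6]
eef_pos: [449.0, 172.0, 147.8]
ft_force: [-0.7, 1.2, -1.9]
u,y,v(true) -7.8 0.2 82.3
t 16.27 [449.  172.  147.8] [180.   -0.   70.5] F [-0.7  1.2 -1.9] open 13.8 grip 30.0 seat [15.7  0.2 42.7]
[-0.03659535 -0.04408437 -0.00705542]
```

```bash
python3 -m crank '[[1.4,0,2,0,0],[3,0,4.2,0,0],[4.3,0,6.3,0,0],[5.5,0,8.4,0,0],[5.5,0,8.4,0,0]]' |egrep 'eef|ft_';python3 -c "
from h import *
uv();print(env.state()['moment'])"
```

```text
eef_pos: [451.0, 177.6, 139.3]
ft_force: [1.1, 3.0, 2.2]
u,y,v(true) -13.6 0.3 73.8
[ 0.18737733 -0.11635967 -0.05962509]
```

```bash
python3 -m crank '[[1.1,0,2.3,0,0],[2.1,0,4.6,0,0],[3.1,0,6.9,0,0],[4,0,9.2,0,0],[4,0,9.2,0,0]]' |egrep 'eef|ft_';python3 -m crank '[[0.7,0,2.3,0,0],[1.3,0,4.5,0,0],[1.9,0,6.5,0,0],[1.9,0,6.5,0,0]]' |egrep 'eef|ft_';python3 -c "
from h import *
uv();print(env.state()['moment'])"
```

```text
eef_pos: [452.2, 181.2, 129.8]
ft_force: [1.7, 3.4, 1.3]
eef_pos: [452.6, 182.7, 123.3]
ft_force: [1.4, 3.8, 1.9]
u,y,v(true) -19.1 0.1 57.8
[ 0.37352236 -0.41521561  0.00547972]
```

```bash
for i in 1 2 3 4; do python3 -m crank '[[0.2,0,1,0,0],[0.2,0,1,0,0]]' |egrep 'eef|ft_';done;python3 -c "
from h import *
uv();print(env.state()['moment'])"
```

```text
eef_pos: [452.7, 182.9, 122.6]
ft_force: [2.3, 3.4, 2.3]
eef_pos: [452.8, 183.1, 121.6]
ft_force: [2.4, 4.0, 2.7]
eef_pos: [452.8, 183.3, 120.6]
ft_force: [2.0, 3.1, 3.4]
eef_pos: [453.0, 183.4, 119.8]
ft_force: [2.0, 2.8, 5.4]
u,y,v(true) -19.8 0.2 54.3
[ 0.13584364 -0.1946387   0.02817113]
```

```bash
for i in 1 2; do python3 -m crank '[[0.3,0,1,0,0],[0.3,0,1,0,0]]' |egrep 'eef|ft_';done;python3 -c "
from h import *
uv();print(env.state()['moment'])
S=env.read_camera('side');g=cv2.cvtColor(S['img'],cv2.COLOR_BGR2GRAY);c=env.state()['eef_pos']+[0,0,ZB]
n=RS[:,2];cc=c-n*27.8   # top face centre
for w in range(0,360,30):
    a=np.radians(w);k=[]
    for r in(60,63,66,68,70,72,74,78):
        u=px(S,cc+r*(np.cos(a)*RS[:,0]+np.sin(a)*RS[:,1]));k.append(int(g[int(round(u[1])),int(round(u[0]))]))
    print(w,k)
"
```

```text
eef_pos: [453.3, 183.7, 119.4]
ft_force: [1.2, 1.3, 12.4]
eef_pos: [453.7, 184.2, 118.9]
ft_force: [0.2, 2.9, 18.4]
u,y,v(true) -20.8 0.6 53.4
[0.30880796 0.15387387 0.05214868]
0 [116, 138, 200, 202, 181, 174, 173, 177]
30 [19, 19, 27, 27, 26, 26, 35, 35]
60 [200, 201, 201, 188, 188, 159, 159, 161]
90 [199, 200, 199, 186, 172, 166, 170, 195]
120 [119, 192, 200, 193, 166, 173, 189, 123]
150 [199, 200, 201, 183, 153, 157, 157, 159]
180 [196, 201, 202, 199, 132, 141, 200, 200]
210 [201, 201, 202, 197, 141, 124, 160, 99]
240 [92, 125, 202, 197, 151, 131, 134, 203]
270 [203, 203, 204, 198, 170, 147, 192, 171]
300 [198, 203, 203, 202, 191, 161, 158, 156]
330 [203, 202, 203, 203, 188, 176, 174, 174]
```

The cover is square on the three stud tips: force rises stiffly and the side-view rim matches the 30° prediction at 68–70 mm all round. Its centre is about 8 mm up the slope, so I lift 2 mm, slide 8.3 mm down the slope and try entering.

```bash
python3 -m crank '[[0.5,0,-2,0,0],[1,0,-3.3,0,0],[4.5,0,-1.3,0,0],[8.2,0,0.8,0,0],[8.2,0,0.8,0,0],[8.2,0,0.8,0,0]]' |egrep 'eef|ft_';python3 -c "
from h import *
def ss():
    d=env.state()['eef_pos']+[0,0,ZB]-O;print('seat',(RS.T@d).round(1))
ss()"
python3 -m crank '[[-0.5,0,0.9,0,0],[-1,0,1.7,0,0],[-1.5,0,2.6,0,0],[-2,0,3.5,0,0],[-2,0,3.5,0,0]]' |egrep 'eef|ft_';python3 -c "
from h import *
print((RS.T@(env.state()['eef_pos']+[0,0,ZB]-O)).round(1),env.state()['moment'].round(2))"
```

```text
eef_pos: [455.5, 191.8, 116.3]
ft_force: [-0.1, 0.5, -5.2]
seat [ 0.6 -0.3 58.3]
eef_pos: [455.0, 189.7, 113.2]
ft_force: [0.1, -0.5, -4.6]
[ 1.   0.  54.6] [ 0.05 -0.07  0.  ]
```

The cover is already 3 mm below the tip plane with no contact force, so the tips are in the holes. I continue.

```bash
for i in 1 2; do python3 -m crank '[[-0.5,0,0.9,0,0],[-1,0,1.7,0,0],[-1.5,0,2.6,0,0],[-1.5,0,2.6,0,0]]' |egrep 'ft_';python3 -c "
from h import *
print((RS.T@(env.state()['eef_pos']+[0,0,ZB]-O)).round(1),env.state()['moment'].round(2))"; done
```

```text
ft_force: [0.2, 0.2, -4.1]
[ 0.9  0.  51.6] [ 0.02 -0.05 -0.05]
ft_force: [0.3, -0.4, -4.5]
[ 0.9  0.  48.6] [ 0.03 -0.05 -0.05]
```

```bash
for i in 1 2 3; do python3 -m crank '[[-0.5,0,0.9,0,0],[-1,0,1.7,0,0],[-1.5,0,2.6,0,0],[-1.5,0,2.6,0,0]]' |egrep 'ft_';python3 -c "
from h import *
print((RS.T@(env.state()['eef_pos']+[0,0,ZB]-O)).round(1),env.state()['moment'].round(2))"; done
```

```text
ft_force: [-0.5, 0.3, -4.0]
[ 0.9  0.  45.6] [-0.01 -0.09  0.01]
ft_force: [-0.6, -0.1, -4.0]
[ 0.9 -0.  42.6] [ 0.01 -0.1   0.  ]
ft_force: [0.4, 0.6, -3.6]
[ 0.9 -0.  39.6] [ 0.03 -0.13  0.01]
```

```bash
for i in 1 2 3 4 5; do python3 -m crank '[[-0.25,0,0.45,0,0],[-0.5,0,0.9,0,0],[-0.5,0,0.9,0,0]]' |egrep 'ft_';python3 -c "
from h import *
print((RS.T@(env.state()['eef_pos']+[0,0,ZB]-O)).round(1),env.state()['moment'].round(2))"; done
```

```text
ft_force: [0.3, -0.7, -4.2]
[ 0.9  0.1 38.7] [ 0.02 -0.07 -0.01]
ft_force: [-0.7, 0.2, -4.4]
[ 0.9  0.1 37.7] [ 0.04 -0.08 -0.02]
ft_force: [0.5, -0.3, -4.5]
[ 0.9  0.1 36.6] [ 0.03 -0.02 -0.01]
ft_force: [0.8, 0.4, -4.2]
[ 0.9  0.  35.6] [-0.   -0.13 -0.  ]
ft_force: [-0.0, 3.8, 1.1]
[ 0.6  0.2 35.1] [ 0.42  0.04 -0.01]
```

```bash
for i in 1 2; do python3 -m crank '[[-0.4,0,0.8,0,0],[-0.4,0,0.8,0,0]]' |egrep 'ft_';python3 -c "
from h import *
print((RS.T@(env.state()['eef_pos']+[0,0,ZB]-O)).round(1),env.state()['moment'].round(2))"; done
python3 -m crank '[[0,0,0,0,15],[0,0,0,0,20],[0,0,0,0,30],[0,0,0,0,36],[0,0,0,0,36],[0,0,0,0,36]]'|egrep 'ft_|open|t:'
```

```text
ft_force: [-3.1, 6.6, 12.0]
[ 0.6  0.3 35. ] [ 0.9   0.61 -0.07]
ft_force: [-6.7, 9.1, 21.7]
[ 0.6  0.3 35. ] [ 1.34  1.12 -0.01]
t: 23.15
tcp_rot: [-3.141, 0.0, 1.23]
ft_force: [-0.9, 0.0, -0.1]
opening: 0.37
```

The cover is seated stiffly and released. I lift off, check it in the side view, and head for the bolt handle.

```bash
python3 -m crank '[[0,0,-10,0,36],[0,0,-40,0,36],[0,0,-75,0,36],[0,0,-90,0,36],[0,0,-90,0,36],[0,0,-90,0,36]]'|egrep 'ft_|eef'
python3 -c "
from h import *
S=env.read_camera('side');g=cv2.cvtColor(S['img'],cv2.COLOR_BGR2GRAY);c=O
n=RS[:,2];cc=c+n*8
for w in range(0,360,30):
    a=np.radians(w);k=[]
    for r in(60,63,66,68,70,72,74,78):
        u=px(S,cc+r*(np.cos(a)*RS[:,0]+np.sin(a)*RS[:,1]));k.append(int(g[int(round(u[1])),int(round(u[0]))]))
    print(w,k)
d=np.array([561.5,176.3,87])+[0,0,ZB]-O;print('uyv',d@UP,d@RS[:,1],d[2])
go([561.5,176.3,150],70.5);go([561.5,176.3,87],70.5)
"
```

```text
eef_pos: [451.7, 179.7, 184.6]
ft_force: [0.4, 0.1, -0.7]
0 [117, 167, 201, 201, 177, 155, 155, 150]
30 [199, 200, 200, 185, 185, 159, 156, 156]
60 [197, 199, 198, 195, 168, 158, 156, 157]
90 [198, 198, 192, 192, 158, 131, 124, 113]
120 [119, 178, 199, 179, 161, 158, 159, 160]
150 [198, 198, 197, 182, 162, 156, 159, 159]
180 [196, 199, 199, 185, 121, 121, 151, 155]
210 [199, 200, 199, 186, 134, 118, 118, 157]
240 [117, 154, 202, 196, 139, 119, 126, 158]
270 [201, 201, 202, 200, 187, 125, 138, 162]
300 [187, 201, 202, 195, 172, 156, 157, 158]
330 [201, 201, 202, 202, 175, 175, 155, 157]
uyv -49.32830801721384 104.84778504173983 21.5
rows: 33.7 105.1 33.7 turn 0.0
rows: 33.7 105.1 96.7 turn 0.0
```

The cover is flush and centred. Moving to the bolt handle.

```bash
python3 -m crank '[[10,35,0,0,36],[20,70,0,0,36],[33.7,105,0,0,36],[33.7,105,20,0,36],[33.7,105,45,0,36],[33.7,105,70,0,36],[33.7,105,90,0,36],[33.7,105,97,0,36],[33.7,105,97,0,36],[33.7,105,97,0,36]]'|egrep 'ft_|eef'
python3 -m crank '[[0,0,0,0,20],[0,0,0,0,0],[0,0,0,0,0],[0,0,0,0,0],[0,0,0,0,0]]'|egrep 'ft_|eef|open|grip'
```

```text
eef_pos: [561.7, 176.4, 87.0]
ft_force: [-0.3, 0.5, -0.1]
eef_pos: [562.3, 176.4, 88.0]
ft_force: [1.5, -0.5, 0.5]
opening: 0.137
grip_force: 30.0
```

```bash
python3 -m crank '[[0,3,0,0,0],[0,6,0,0,0],[0,6.5,0,0,0],[0,6.5,-3,0,0],[-0.3,6.5,-6,0,0],[-1.1,6.5,-10,0,0],[-2.3,6.5,-14,0,0],[-3.8,6.5,-17.5,0,0],[-5.8,6.5,-21,0,0],[-5.8,6.5,-21,0,0]]'|egrep 'ft_|eef'
python3 -m crank '[[-2.5,0,-3.5,0,0],[-5,0,-6,0,0],[-8,0,-8.5,0,0],[-11,0,-10.5,0,0],[-14,0,-12,0,0],[-15,0,-12.5,0,0],[-15,0,-12.5,0,0]]'|egrep 'ft_|eef'; python3 -c "
from h import *
st()"
```

```text
eef_pos: [563.0, 168.3, 107.2]
ft_force: [-8.3, -0.7, -5.9]
eef_pos: [558.7, 155.2, 119.9]
ft_force: [-7.0, 5.6, -4.0]
t 26.37 [558.7 155.2 119.9] [-1.797e+02  1.000e-01  7.050e+01] F [-7.   5.6 -4. ] open 13.2 grip 30.0 seat [-16.3 109.3  28.9]
```

Back at the upright pose. I nudge it against the stop, ease the bolt in and release.

```bash
python3 -m crank '[[-1.5,0,-0.8,0,0],[-1.5,0,-0.8,0,0],[-1.5,-5,-0.8,0,0],[-1.5,-9,-0.8,0,0],[-1.5,-13,-0.8,0,0],[-1.5,-17,-0.8,0,0],[-1.5,-20,-0.8,0,0],[-1.5,-20,-0.8,0,0]]'|egrep 'ft_|eef'; python3 -c "
from h import *
st()"
```

```text
eef_pos: [542.0, 159.8, 120.9]
ft_force: [5.6, -0.1, -12.8]
t 27.03 [542.  159.8 120.9] [179.9   0.   70.5] F [  5.6  -0.1 -12.8] open 13.1 grip 30.0 seat [-14.7  92.   29.1]
```

```bash
python3 -m crank '[[0,0,0,0,20],[0,0,0,0,36],[0,0,0,0,36],[0,0,0,0,36],[0,0,-10,0,36],[0,0,-40,0,36],[0,0,-70,0,36],[-30,0,-90,0,36],[-70,0,-90,0,36],[-110,0,-90,0,36]]'|egrep 'ft_|eef|open'; python3 -m crank '[[-40,0,0,0,36],[-80,0,0,0,36],[-80,0,0,0,36],[-80,0,0,0,36]]'|egrep 'ft_|eef|t:'; python3 -c "
from h import *
T=env.read_camera('top');S=env.read_camera('side')
for nm,p in(('rest',(-34.2,105,39.4)),('up',(0,92.7,57)),('upend',(0,92.7,66)),('up+8',(0,103,60)),('up-9',(0,82,60))):
    for c in(T,S):
        u=px(c,seat(p)).round().astype(int);print(nm,u,c['img'][u[1]-1:u[1]+2,u[0]-1:u[0]+2].mean().round())
g=cv2.cvtColor(S['img'],cv2.COLOR_BGR2GRAY)
# along bolt line: seat x=0,z=20 top of bolt
print('bolt',[(y,int(g[tuple(px(S,seat((0,y,18))).round().astype(int)[::-1])])) for y in range(54,78,3)])
cc=O+RS[:,2]*8
for w in range(0,360,45):
    a=np.radians(w);print(w,[int(g[tuple(px(S,cc+r*(np.cos(a)*RS[:,0]+np.sin(a)*RS[:,1])).round().astype(int)[::-1])]) for r in(60,66,68,70,72,76)])
"
```

```text
eef_pos: [504.8, 55.6, 213.7]
ft_force: [1.1, 0.5, -0.7]
opening: 0.382
t: 28.2
eef_pos: [477.9, -20.8, 212.7]
tcp_rot: [3.14, -0.0, 1.227]
ft_force: [0.9, -0.2, -1.0]
rest [294 187] 127.0
rest [264 223] 65.0
up [300 191] 46.0
up [275 206] 26.0
upend [298 190] 48.0
upend [274 203] 41.0
up+8 [301 186] 125.0
up+8 [270 203] 101.0
up-9 [298 195] 129.0
up-9 [279 206] 77.0
bolt [(54, 198), (57, 174), (60, 156), (63, 179), (66, 199), (69, 195), (72, 189), (75, 195)]
0 [117, 201, 201, 178, 155, 155]
45 [199, 198, 198, 164, 157, 157]
90 [197, 117, 117, 122, 117, 119]
135 [198, 199, 185, 164, 157, 158]
180 [197, 200, 185, 120, 120, 156]
225 [200, 201, 200, 169, 117, 127]
270 [202, 202, 200, 186, 125, 160]
315 [201, 202, 200, 177, 158, 157]
```

The rod is dark at the upright, bolt-in position in both views, the bolt tip shows at y≈61, and the cover is flush. I hand the job in.

```bash
python3 -c "
from cell import env
print(env.job_done())"
```

```text
the job is handed in; nothing more can be done
None
```

The job is handed in: the cover sits flush on its studs with the bolt sprung in over its edge and the handle upright, all confirmed in the camera images, at 28 s of the 72 s allowed, though no verdict came back.

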